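Seat a sample tube in the reader's carriage and slide it in

ROBOT

A 6-joint arm with a two-finger parallel gripper is mounted at the origin on the work surface. World frame = base frame: x ahead of the robot, y to its left, z up, the work surface at z = 0. Lengths are in m, angles in rad, forces in N, time in s.
With the tool pointing down it reaches from about 0.3 to 0.775 m from the base axis. Payload 14.6 kg.
Tool frame: the origin (TCP) lies at the very end of the fingers, on their centre line; the grasp point (between the pads) lies 19 mm behind it; z points along the fingers, y is the line along which they close (so a half turn about z gives the same grasp; the last joint's range is limited). The gripper opens to 94 mm and grips with 3 to 60 N. Pads are 16 mm wide; open, the fingers measure 119 mm over their backs; the gripper's body (75 mm by 177 mm) begins 78 mm behind the grasp point.
Start: joints at [-1.244, 0.3, 1.521, -0, 1.321, -0.067], TCP at [0.211, -0.508, 0.205] pointing down, gripper open.
Joint ranges: [-3.03, 3.03], [-0.79, 2.21], [0.23, 2.52], [-1.04, 4.18], [0, 3.07], [-2.55, 2.55]. Speed limits (rad/s): [2.22, 2.22, 2.57, 3.14, 3.14, 3.14].

INTERFACE

Orientations are given as [roll, pitch, yaw] about the fixed x, y, z axes, in that order (R = Rz(yaw) Ry(pitch) Rx(roll)).
In Python, from station import ctrl gives the robot as it stands.
- The arm moves only by the tool move_arm, never from a script. Its argument "targets" is a list of rows, each a list of 6 numbers: the shift along the tool's x, y, z in units of 1000 mm (1.0 is 1000 mm), then the turn, a rotation vector about the tool's x, y, z in units of 30 degrees (1.0 is 30 degrees). In form: [[tx, ty, tz, ax, ay, az], ...]. A call has exactly 5 rows; each row is the pose to reach, as a shift and turn from the pose commanded when the call began, along the tool's axes at that moment; what a row does not reach only later rows make up. A row lasts 1/12 s, in which the tool goes at most 41.7 mm and 7.16 degrees, less where a joint would pass 70% of its speed; a pose out of reach is approached as far as the arm can. A call with a number of a shift or a turn outside -1 to 1 is refused whole. A call with a gripper value outside its range is refused whole. "fingers" is the opening, from -1 (shut) to 1 (fully open), set as the call begins (left out, the last holds). The fingers move at their own pace and stop on an object; "grip_force" is the grip in N (left out, the last holds). Time passes only in rows, so rows that repeat a pose let the fingers close, or fill a call up. It gives the time, the measured TCP pose, the force and the opening at its end, in the units of the state.
- ctrl.get_obs(): the state, without advancing time (a new reading comes with each control period).
- ctrl.camera(name): name is "scene" or "top" or "wrist"; returns the picture (384x512x3 uint8, red, green, blue); there is no depth.
- ctrl.camera_info(name): a dict with "fx", "fy", "cx", "cy" (pixels), "rvec" (rotation vector, rad) and "tvec" (3), from world to camera coordinates, as OpenCV has them. Camera axes: x right, y down, z forward; pixel columns grow to the right and rows downward; lengths in m; the calibration is good to about 2 mm. The wrist camera is an equidistant fisheye: a pixel r from the principal point sees the ray r / f radians off the axis. A picture is of the moment at which its call begins: read the wrist's pose just before it. camera_info takes no time and is no camera call; for the wrist camera it gives the pose at the moment of the call.
- ctrl.hand_in(): hands the job in, once; it reports no verdict.
The state is a dict: "time_s": time; "qpos": joint angles; "joint_vel": joint speeds; "tau": joint torques, N m; "ee_pos": TCP position; "eef_rot": TCP orientation; "force": force on the tool from outside, world axes, zero at the start; "moment": the same for the moment, N m; "grip_width": finger opening in m.
Only numpy, scipy, OpenCV 4.12 (cv2) and the standard library are available. Lean on these libraries where they do the work, as an engineer would, in place of code of your own. Each camera call takes 0.05 s, during which the arm holds its last target. There are 200 camera calls.

TASK

Take the one long stoppered tube out of the rack and press it straight down into the pocket of the reader's pulled-out tube carriage, past the spring clips, until it bottoms out on the sprung rest; feel for the bottom and do not force it. Then gently slide the carriage fully home into the reader with the tube upright and still holding the rest down, let go, and leave the short tubes, the roll and the carton where they are.

Things in the scene. Friction and masses are not known exactly. Their poses are not given: they have to be found in the camera images.
- tube: the long stoppered sample tube, the tallest of the three in the rack: dark red, 112 mm long, 16 mm diameter, hemispherical bottom; grey cap 19.6 mm in diameter, the top 24 mm. About 20 g. Origin at the lowest point of its bottom, z along it to the cap. Stands with 1 mm play in a rack cell and may lean by up to 2 degrees. Do not press its bottom on the rest with more than 20 N
- rack: beige open grid tube rack, 70 mm (x) by 136 mm (y) by 70.5 mm high, 3 by 6 cells of 18 mm at 22 mm pitch, fixed. Origin under its middle; the tubes stand on its 4 mm floor
- reader: bench-top sample reader, pale housing 240 mm wide (its y), 300 mm deep and 215 mm high, fixed. Origin at bench level in the middle of its front face; its own -x points out of the front, the way the carriage is pulled out. In front of the port lies an 88 mm wide, 18 mm high guide bed that reaches 160 mm out
- carriage (a joint): travel of the tube carriage on the guide bed, in m: 0 fully pulled out, 0.14 fully home against its stop; it starts at 0 to 0.012. It slides along the reader's +x, drags with about 3 N, and stays where it is left. Push on it with no more than 25 N
- pocket (a point): centre of the mouth of the pocket, in the top of the carriage's grey block, 96 mm above the bench; axes as the reader's. A vertical blind bore, 18 mm in diameter, 3 mm chamfer. Two sprung clips 22 mm below the mouth drag on the tube with 5 to 10 N from there down: it does not fall in by itself and stays where left. When the carriage is out the pocket stands 90 mm in front of the housing
- rest (a joint): how far the sprung rubber rest at the bottom of the pocket is pressed down, in m: 0 free, 0.005 fully down on its stop (about 1 N). The height of the rest is set by a screw and is not known: pressing it fully down, the tube bottoms out somewhere between 36 and 64 mm below the mouth
- short_a: a short stoppered tube, 87 mm long, 16 mm in diameter, otherwise like the long one; stands in the rack, leave alone. Origin at its bottom, z along it
- short_b: another short stoppered tube like short_a, in the rack; leave alone
- roll: a roll of bandage standing on end, 64 mm in diameter, 50 mm high, with a 28 mm hole; leave alone. Origin under its middle
- carton: a white swab carton, 50 by 85 by 45 mm high; leave alone. Origin under its middle
- pull (a point): middle of the outer face of the carriage's dark pull: an upright grip plate 66 mm wide, 36 mm high and 10 mm thick, from 46 to 82 mm above the bench, held on two stalks 62 mm in front of the pale end plate; this point is 128 mm in front of the pocket's axis. Push here towards the reader (its +x) to slide the carriage home; 78 mm then stay in front of the housing

How it is judged:
On the way, in this order (a step that is already met when the one before it is completed fails the run):
1. with the carriage still out, the long tube is pressed down its pocket until it bottoms out, the rest at least 4 of its 5 mm down (value of joint rest above 0.004 m and horizontal distance between tube and pocket below 0.004 m and angle between tube's own z axis and vertical below 0.07 rad and value of joint carriage below 0.06 m), for 0.2 s.
2. the carriage is slid home to within 2.5 mm of its stop, the tube still holding the rest down at least half-way (2.5 mm) (value of joint carriage above 0.1375 m and value of joint rest above 0.0025 m), for 0.2 s.
At the end, for the whole second after the job is handed in: the carriage stands within 2.5 mm of its home stop (0.14 m), the long tube is upright (within 4 degrees) in the pocket and at rest, its bottom within 4 mm of the pocket's axis and holding the rest at least half-way (2.5 mm) down (all of step 2 and horizontal distance between tube and pocket below 0.004 m and angle between tube's own z axis and vertical below 0.07 rad and linear speed of tube below 0.01 m/s); the robot touches nothing.
It fails at once if the tube's bottom is forced onto the rest with more than 20 N (contact force between tube and rest above 20 N).
It fails at once if the carriage is pushed by the robot with more than 25 N (contact force between any of the fingers, the arm and carriage above 25 N).
It fails at once if a bystander (short tube, roll, carton) is moved by more than 20 mm (distance of any of short_a, short_b, roll, carton from where it was at the start of the episode above 0.02 m).
It also fails if it takes over 54 s, if anything falls off the work surface, if the arm or the gripper's body presses on something with over 40 N, if the wrist force passes 120 N, or if a joint passes its speed limit or range.

## Working session

There is one attempt and no reset: what is moved stays moved. The work goes in short steps, Python scripts to look and compute and a tool call to move; the robot and the scene stay as the last step left them, time stands still between calls to the robot, and variables do not carry over. Pictures are saved under pics/ and viewed, on a budget of 10 in all, crops included, one or two more only if the job needs it, and the job is handed in when it is done.

Besides the shell and the picture viewer there is one more tool, called after ">>>" in YAML: its name, and indented under it one key for each argument. move_arm: Moves the arm, as the interface text tells. Shifts and turns lie within -1 to 1; 1 stands for 1000 mm of shift or 30 degrees of turn. Its arguments: {"type":"object","properties":{"targets":{"type":"array"},"fingers":{"type":"number"},"grip_force":{"type":"number"}},"required":["targets"]}

```bash
ls; mkdir -p pics
python3 - <<'E'
from station import ctrl
import cv2, numpy as np
o=ctrl.get_obs(); print(o)
ims=[]
for n in ("scene","top"):
    im=ctrl.camera(n); cv2.imwrite(f"pics/{n}0.png",im[:,:,::-1]); print(n,ctrl.camera_info(n))
print(ctrl.camera_info("wrist"))
E
```

```text
pics
{'time_s': 0.0, 'qpos': array([-1.24361944e+00,  3.00495073e-01,  1.52159526e+00,  1.64916150e-05,
        1.32068490e+00, -6.65946556e-02]), 'joint_vel': array([ 0.00061684,  0.00064217, -0.00157776,  0.00246659, -0.0009516 ,
        0.00107195]), 'tau': array([ 2.64262766e-03, -5.31805658e+01, -3.52736878e+01,  7.09651038e-02,
        2.43651151e-02, -9.50523577e-05]), 'ee_pos': array([ 0.21093932, -0.50765441,  0.20486718]), 'eef_rot': array([-3.14041376e+00, -9.46332218e-05,  3.93767395e-01]), 'force': array([-0.19441234,  0.40695439, -0.50098938]), 'moment': array([ 0.04004456, -0.00225851, -0.02417226]), 'grip_width': 0.09408202268090239}
scene {'fx': 393.3352763094271, 'fy': 393.3352763094271, 'cx': 260.88845931724967, 'cy': 190.10666501952346, 'rvec': array([ 1.61270485,  1.82893722, -0.84825308]), 'tvec': array([ 0.06966707, -0.3534963 ,  1.50150899])}
top {'fx': 352.58657241464493, 'fy': 352.58657241464493, 'cx': 255.8751120305543, 'cy': 193.74499947394847, 'rvec': array([ 2.21832479, -2.15174281,  0.14541511]), 'tvec': array([-0.00611307,  0.66075427,  0.82986573])}
{'fx': 297.3186396354542, 'fy': 297.3186396354542, 'cx': 259.9992561822932, 'cy': 195.27036285172642, 'rvec': array([-2.4079381 ,  1.60471972,  0.23487595]), 'tvec': array([-0.55018167, -0.02997272,  0.39319838])}
```

View pics/scene0.png

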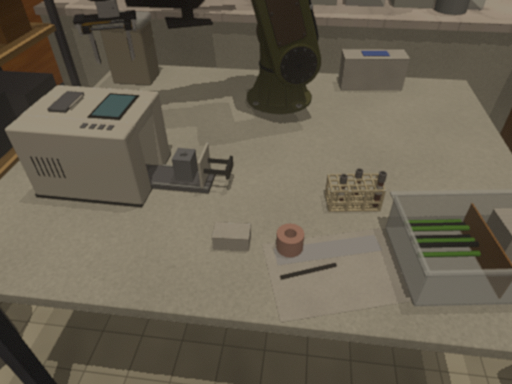

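View pics/top0.png

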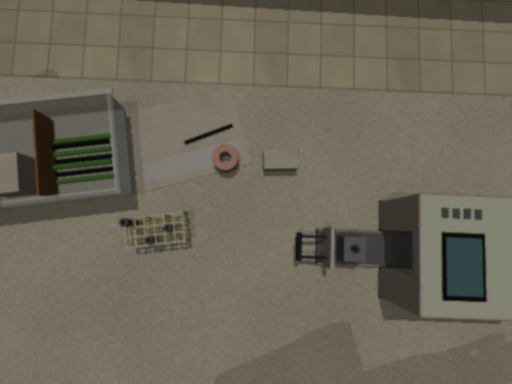

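```bash
cat > h.py <<'E'
import numpy as np, cv2
from station import ctrl
def cam(n):
    i=ctrl.camera_info(n); R=cv2.Rodrigues(i["rvec"])[0]; return i,R,np.array(i["tvec"])
def ray(c,uv,fish=False):
    i,R,t=c; x=(uv[0]-i["cx"])/i["fx"]; y=(uv[1]-i["cy"])/i["fy"]
    if fish:
        r=np.hypot(x,y); s=np.sin(r)/r if r>1e-9 else 1; d=np.array([x*s,y*s,np.cos(r)])
    else: d=np.array([x,y,1.])
    return -R.T@t, R.T@d/np.linalg.norm(d)
def onplane(c,uv,z,fish=False):
    o,d=ray(c,uv,fish); return o+d*(z-o[2])/d[2]
def proj(c,p):
    i,R,t=c; q=R@np.array(p)+t; return np.array([i["cx"]+i["fx"]*q[0]/q[2], i["cy"]+i["fy"]*q[1]/q[2]])
def tri(c1,a,c2,b,f1=False,f2=False):
    o1,d1=ray(c1,a,f1);o2,d2=ray(c2,b,f2)
    s=np.linalg.lstsq(np.c_[d1,-d2],o2-o1,rcond=None)[0]
    p,q=o1+s[0]*d1,o2+s[1]*d2; return (p+q)/2,np.linalg.norm(p-q)
E
python3 - <<'E'
from h import *
t=cv2.imread("pics/top0.png");s=cv2.imread("pics/scene0.png")
cr=lambda im,x,y:cv2.resize(im[y:y+75,x:x+100],(400,300),interpolation=cv2.INTER_CUBIC)
cv2.imwrite("pics/m1.png",np.vstack([np.hstack([cr(t,105,195),cr(t,290,210)]),np.hstack([cr(s,310,150),cr(s,140,130)])]))
T=cam("top");S=cam("scene")
for uv in [(125,222),(169,228),(150,240)]: 
    for z in (.091,.116): p=onplane(T,uv,z);print(uv,z,p.round(3),proj(S,p).round(1))
for uv in [(298,247),(354,249)]: print(onplane(T,uv,.09))
print(-T[1].T@T[2],-S[1].T@S[2])
E
```

```text
(125, 222) 0.091 [0.582 0.307 0.091] [382.2 180.3]
(125, 222) 0.116 [0.582 0.298 0.116] [380.7 172. ]
(169, 228) 0.091 [0.571 0.208 0.091] [341.8 174.7]
(169, 228) 0.116 [0.571 0.203 0.116] [341.  166.6]
(150, 240) 0.091 [0.544 0.249 0.091] [357.6 169.2]
(150, 240) 0.116 [0.545 0.242 0.116] [356.5 161.4]
[ 0.53702422 -0.08289661  0.09      ]
[ 0.53598298 -0.21070686  0.09      ]
[0.57388149 0.04089497 0.89123417] [1.37027994 0.10659734 0.70378427]
```

View pics/m1.png

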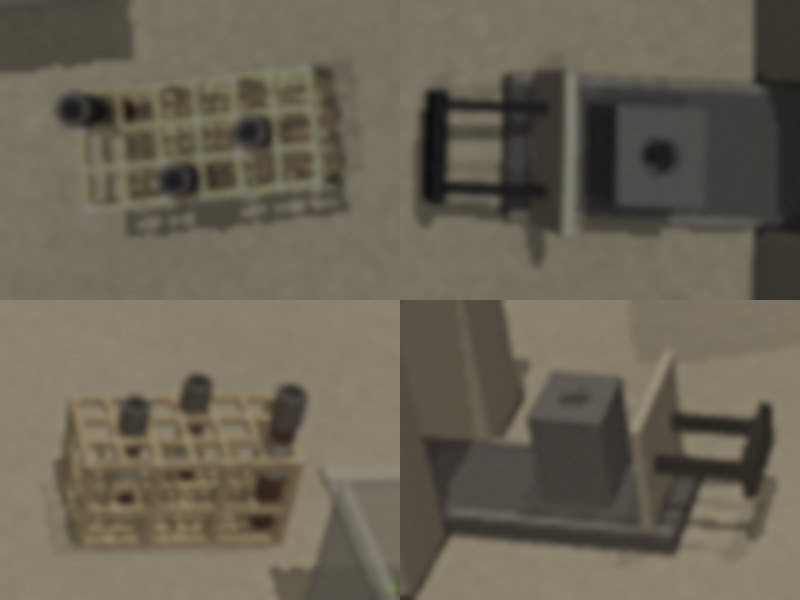

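Run:
```python
from h import *
from scipy.spatial.transform import Rotation as Ro
T=cam("top");S=cam("scene")
tc=lambda x,y:(105+x/4-.4,195+y/4-.4); rc=lambda x,y:(290+(x-400)/4-.4,210+y/4-.4)
sc=lambda x,y:(310+x/4-.4,150+(y-300)/4-.4); s2=lambda x,y:(140+(x-400)/4-.4,130+(y-300)/4-.4)
c=[onplane(T,tc(*p),.0705) for p in [(88,212),(320,188),(310,68)]]
print("rack",np.round(c,4),np.linalg.norm(c[0]-c[1]),np.linalg.norm(c[2]-c[1]))
a=(c[0]-c[1])/np.linalg.norm(c[0]-c[1]); x=np.array([a[1],-a[0],0]); m=(c[0]+c[2])/2
print("cell",m+22e-3*x+55e-3*a,"yaw",np.degrees(np.arctan2(x[1],x[0])))
print("cap tri",tri(T,tc(70,108),S,sc(290,391)))
for p in [(70,108)]:print("cap plane",onplane(T,tc(*p),.116))
pk=onplane(T,rc(660,155),.096); print("pocket",pk, tri(T,rc(660,155),S,s2(575,397)))
for p in [(430,92),(430,202)]: print("pull",onplane(T,rc(*p),.082))
for p in [(570,70),(575,235)]: print("plate",onplane(T,rc(*p),.11))
print("plate tri",tri(T,rc(568,70),S,s2(672,352)))
for p in [(617,105),(705,107),(700,207),(613,205)]: print("block",onplane(T,rc(*p),.096))
o=ctrl.get_obs(); R=Ro.from_euler("xyz",o["eef_rot"]); Rt=Ro.from_euler("xyz",[np.pi,0,np.pi/2])
print((R.inv().apply(np.array([.575,.25,.24])-o["ee_pos"])).round(3),(R.inv()*Rt).as_rotvec(degrees=True)/30)
```

```text
rack [[0.5242 0.3061 0.0705]
 [0.5413 0.1755 0.0705]
 [0.6099 0.1846 0.0705]] 0.1316680894798062 0.06916020885485301
cell [0.58167382 0.30272969 0.0705    ] yaw 7.484800966587828
cap tri (array([0.58232475, 0.30301545, 0.11624683]), np.float64(0.0028387490150845887))
cap plane [0.58232406 0.30459863 0.116     ]
pocket [ 0.53775415 -0.21018768  0.096     ] (array([ 0.53775416, -0.21064612,  0.09531335]), np.float64(0.0004659426439111611))
pull [ 0.56927135 -0.08151189  0.082     ]
pull [ 0.50710755 -0.08257279  0.082     ]
plate [ 0.58380817 -0.15521889  0.11      ]
plate [ 0.49359695 -0.1586251   0.11      ]
plate tri (array([ 0.58228967, -0.13340408,  0.16821655]), np.float64(0.012049865859333039))
block [ 0.56506585 -0.18563357  0.096     ]
block [ 0.56535409 -0.23590159  0.096     ]
block [ 0.5094247  -0.23291243  0.096     ]
block [ 0.50926397 -0.18357532  0.096     ]
[ 0.627 -0.56  -0.034] [-1.53179611e-03 -1.20750334e-03 -2.24794789e+00]
```

>>> move_arm:
  targets:
    - [0.03,-0.027,-0.01,0,0,-0.225]
    - [0.06,-0.053,-0.02,0,0,-0.45]
    - [0.09,-0.08,-0.03,0,0,-0.675]
    - [0.12,-0.107,-0.04,0,0,-0.9]
    - [0.149,-0.133,-0.05,0,0,-1.124]
  fingers: 0.1

```text
refused, turn out of range in row 5
```

>>> move_arm:
  targets:
    - [0.04,-0.006,0,0,0,-0.225]
    - [0.08,-0.011,0,0,0,-0.45]
    - [0.119,-0.017,0,0,0,-0.675]
    - [0.158,-0.022,0,0,0,-0.9]
    - [0.198,-0.028,0,0,0,-1.124]

```text
refused, turn out of range in row 5
```

>>> move_arm:
  targets:
    - [0.03,-0.027,-0.01,0,0,-0.2]
    - [0.06,-0.053,-0.02,0,0,-0.4]
    - [0.09,-0.08,-0.03,0,0,-0.6]
    - [0.12,-0.107,-0.04,0,0,-0.8]
    - [0.149,-0.133,-0.05,0,0,-1]
  fingers: 0.1

```text
time_s: 0.52
ee_pos: [0.2978, -0.3259, 0.2556]
eef_rot: [-3.141, -0.0, 0.922]
force: [1.3, -0.2, -0.1]
grip_width: 0.064
```

>>> move_arm:
  targets:
    - [0.039,-0.008,0,0,0,-0.2]
    - [0.078,-0.016,0,0,0,-0.4]
    - [0.117,-0.024,0,0,0,-0.6]
    - [0.156,-0.032,0,0,0,-0.8]
    - [0.196,-0.041,0,0,0,-1]

```text
time_s: 0.93
ee_pos: [0.3844, -0.1455, 0.2555]
eef_rot: [3.142, 0.0, 1.446]
force: [1.5, -0.9, -0.0]
grip_width: 0.0518
```

>>> move_arm:
  targets:
    - [0.039,0.014,0,0,0,-0.05]
    - [0.078,0.028,0,0,0,-0.1]
    - [0.117,0.043,0,0,0,-0.15]
    - [0.156,0.057,0,0,0,-0.2]
    - [0.195,0.071,0,0,0,-0.238]

```text
time_s: 1.35
ee_pos: [0.4802, 0.0391, 0.2553]
eef_rot: [-3.141, 0.0, 1.567]
force: [-0.1, -1.5, 0.4]
grip_width: 0.0514
```

>>> move_arm:
  targets:
    - [0.04,0.02,0,0,0,0]
    - [0.08,0.04,0,0,0,0]
    - [0.12,0.06,0,0,0,0]
    - [0.16,0.08,0,0,0,0]
    - [0.185,0.095,0,0,0,0]

```text
time_s: 1.77
ee_pos: [0.576, 0.2236, 0.2551]
eef_rot: [-3.141, 0.0, 1.566]
force: [0.4, -0.3, 0.6]
grip_width: 0.0517
```

Run:
```python
from h import *
o=ctrl.get_obs();print(o["ee_pos"],o["eef_rot"],o["time_s"],o["force"])
W=cam("wrist");im=ctrl.camera("wrist");cv2.imwrite("pics/w1.png",im[:,:,::-1])
print("cam",-W[1].T@W[2],W[1])
```

```text
[0.57601525 0.22360712 0.25506879] [-3.14109970e+00  1.41811856e-04  1.56608758e+00] 1.7667 [ 0.41888141 -0.33641416  0.62585073]
cam [0.57751262 0.3059349  0.43465082] [[ 0.99999179 -0.00365129 -0.00175636]
 [-0.0030051  -0.95912702  0.28295993]
 [-0.00271775 -0.28295233 -0.95913012]]
```

View pics/w1.png

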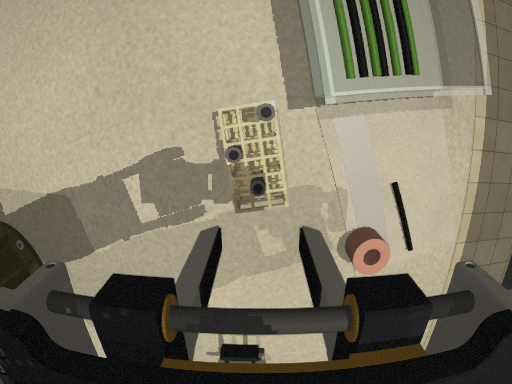

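Run:
```python
from h import *
W=cam("wrist");im=cv2.imread("pics/w1.png")
g=im[90:135,245:290].max(2); m=(g<75).astype(np.uint8)
n,l,s,c=cv2.connectedComponentsWithStats(m)
for i in range(1,n):
    if s[i,4]>30: print(s[i],c[i]+[245,90],onplane(W,c[i]+[245,90],.116,True))
for p in [(218,111),(276,102),(287,206),(238,212)]: print(onplane(W,p,.0705,True).round(4))
cv2.imwrite("pics/w1c.png",cv2.resize(im[95:220,205:300],None,fx=4.5,fy=4.5,interpolation=cv2.INTER_CUBIC))
```

```text
[16 17 11 11 89] [265.66292135 111.79775281] [0.58420374 0.30897757 0.116     ]
[0.5273 0.3104 0.0705]
[0.5973 0.3207 0.0705]
[0.6127 0.1897 0.0705]
[0.5495 0.1815 0.0705]
```

View pics/w1c.png

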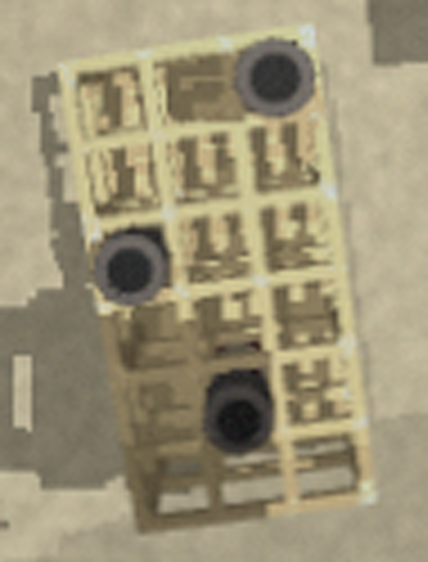

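>>> move_arm:
  targets:
    - [0.025,0.002,0.02,0,0,0]
    - [0.05,0.004,0.045,0,0,0]
    - [0.07,0.006,0.075,0,0,0]
    - [0.08,0.007,0.105,0,0,0]
    - [0.0825,0.007,0.125,0,0,0.009]

```text
time_s: 2.23
ee_pos: [0.5819, 0.3051, 0.1266]
eef_rot: [-3.138, 0.001, 1.563]
force: [-0.6, -0.5, -0.5]
grip_width: 0.0516
```

Run:
```python
from h import *
ctrl.camera("wrist")
o=ctrl.get_obs();print(o["ee_pos"],o["eef_rot"],o["time_s"],o["force"])
W=cam("wrist");im=ctrl.camera("wrist")[:,:,::-1].copy();cv2.imwrite("pics/w2.png",im)
cv2.imwrite("pics/w2c.png",cv2.resize(im[150:300,170:350],None,fx=4,fy=4,interpolation=cv2.INTER_CUBIC))
i,R,t=W
for n,p in (("tcp",o["ee_pos"]),("cap?",[.583,.306,.116])):
    q=R@np.array(p)+t; r=np.arctan2(np.hypot(q[0],q[1]),q[2]); print(n,i["cx"]+i["fx"]*r*q[0]/np.hypot(q[0],q[1]),i["cy"]+i["fx"]*r*q[1]/np.hypot(q[0],q[1]))
```

```text
[0.58079453 0.3041229  0.12311421] [-3.13375582  0.00353848  1.56182781] 2.2833 [-0.64189958 -0.08507537 -3.608551  ]
tcp 258.67247827622896 237.80807222180772
cap? 262.0178647080464 230.93458390938355
```

View pics/w2c.png

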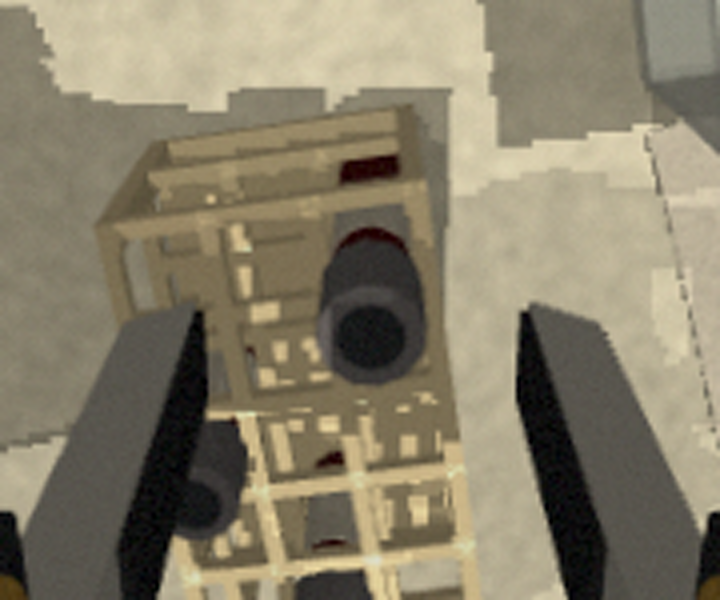

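>>> move_arm:
  targets:
    - [0,0,0,0,0,0]
    - [0,0,0,0,0,0]
    - [0,0,0,0,0,0]
    - [0,0,0,0,0,0]
    - [0,0,0,0,0,0]

```text
time_s: 2.75
ee_pos: [0.5836, 0.3036, 0.1316]
eef_rot: [3.14, -0.001, 1.561]
force: [0.5, 0.2, -0.9]
grip_width: 0.0511
```

Run:
```python
from h import *
o=ctrl.get_obs();print(o["ee_pos"],o["eef_rot"],o["time_s"],o["force"],o["qpos"],o["tau"])
```

```text
[0.58356745 0.30362728 0.13157081] [ 3.14022890e+00 -6.18238207e-04  1.56055967e+00] 2.75 [ 0.53208964  0.21350924 -0.86916009] [ 4.24090701e-01  6.01232652e-01  1.26352387e+00 -1.36213151e-05
  1.27533885e+00  4.34331735e-01] [-3.47989309e-02 -6.91270709e+01 -3.48743463e+01  7.02076801e-02
 -1.01741252e-02 -2.96173042e-03]
```

>>> move_arm:
  targets:
    - [0,-0.001,0.01,0,0,-0.02]
    - [0,-0.001,0.022,0,0,-0.02]
    - [0,-0.001,0.033,0,0,-0.02]
    - [0,-0.001,0.041,0,0,-0.02]
    - [0,-0.001,0.045,0,0,-0.02]

```text
time_s: 3.17
ee_pos: [0.5815, 0.3035, 0.0831]
eef_rot: [-3.139, 0.001, 1.571]
force: [-0.0, -0.4, -0.5]
grip_width: 0.0514
```

>>> move_arm:
  targets:
    - [0,0,0,0,0,0]
    - [0,0,0,0,0,0]
    - [0,0,0,0,0,0]
    - [0,0,0,0,0,0]
    - [0,0,0,0,0,0]

```text
time_s: 3.58
ee_pos: [0.5824, 0.3039, 0.086]
eef_rot: [3.141, -0.0, 1.571]
force: [-0.3, -0.2, -0.3]
grip_width: 0.0519
```

Run:
```python
from h import *
o=ctrl.get_obs();print(o["ee_pos"],o["eef_rot"],o["time_s"],o["force"])
im=ctrl.camera("wrist")[:,:,::-1].copy()
cv2.imwrite("pics/w3c.png",cv2.resize(im[150:300,170:350],None,fx=4,fy=4,interpolation=cv2.INTER_CUBIC))
```

```text
[0.58241754 0.3038927  0.08597172] [ 3.14082752e+00 -3.83030255e-04  1.57137722e+00] 3.5833 [-0.32351169 -0.20036985 -0.29389626]
```

View pics/w3c.png

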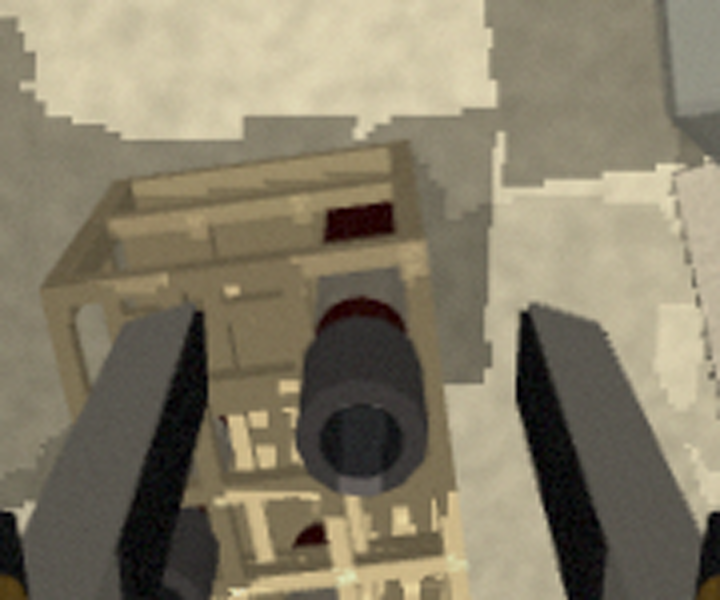

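>>> move_arm:
  targets:
    - [0,0,0,0,0,0]
    - [0,0,0,0,0,0]
    - [0,0,0,0,0,0]
    - [0,0,0,0,0,0]
    - [0,0,0,0,0,0]
  fingers: -1
  grip_force: 35

```text
time_s: 4.05
ee_pos: [0.5822, 0.3038, 0.0854]
eef_rot: [3.142, 0.0, 1.571]
force: [-0.4, 0.2, -0.1]
grip_width: 0.0218
```

>>> move_arm:
  targets:
    - [0,0,0,0,0,0]
    - [0,0,0,0,0,0]
    - [0,0,0,0,0,0]
    - [0,0,0,0,0,0]
    - [0,0,0,0,0,0]

```text
time_s: 4.47
ee_pos: [0.5822, 0.3038, 0.0855]
eef_rot: [3.142, -0.0, 1.571]
force: [-0.6, 0.8, -0.4]
grip_width: 0.0187
```

>>> move_arm:
  targets:
    - [0,0,-0.005,0,0,0]
    - [0,0,-0.015,0,0,0]
    - [0,0,-0.03,0,0,0]
    - [0,0,-0.048,0,0,0]
    - [0,0,-0.065,0,0,0]

```text
time_s: 4.88
ee_pos: [0.5823, 0.3038, 0.1523]
eef_rot: [3.141, -0.0, 1.571]
force: [-0.3, 0.4, -0.9]
grip_width: 0.0191
```

>>> move_arm:
  targets:
    - [0,0,-0.02,0,0,0]
    - [0,0,-0.045,0,0,0]
    - [0,0,-0.07,0,0,0]
    - [0,0,-0.083,0,0,0]
    - [0,0,-0.09,0,0,0]

```text
time_s: 5.3
ee_pos: [0.5826, 0.304, 0.244]
eef_rot: [3.138, -0.002, 1.571]
force: [0.5, 0.1, -0.3]
grip_width: 0.0188
```

Run:
```python
from h import *
o=ctrl.get_obs();print(o["ee_pos"],o["eef_rot"],o["time_s"],o["force"],o["grip_width"])
S=cam("scene")
for px in [(672,352),(640,527)]:
    q=(140+(px[0]-400)/4-.4,130+(px[1]-300)/4-.4); a,d=ray(S,q)
    for y in (-.145,-.155): print(px,a+d*(y-a[1])/d[1])
s=ctrl.camera("scene")[:,:,::-1].copy(); cv2.imwrite("pics/s2.png",s)
w=ctrl.camera("wrist")[:,:,::-1].copy(); cv2.imwrite("pics/w4.png",w)
p=proj(S,np.array(o["ee_pos"])).astype(int);print(p)
a=cv2.resize(s[p[1]-40:p[1]+60,p[0]-66:p[0]+67],(798//2,300),interpolation=cv2.INTER_CUBIC); b=cv2.resize(w[180:330,160:360],(400,300),interpolation=cv2.INTER_CUBIC)
cv2.imwrite("pics/m2.png",np.hstack([a,b]))
```

```text
[0.58263887 0.30400508 0.24401074] [ 3.13779612e+00 -1.72720337e-03  1.57139069e+00] 5.3 [ 0.46195078  0.05377143 -0.33248282] 0.01883584141376847
(672, 352) [ 0.52297395 -0.145       0.12686986]
(672, 352) [ 0.48929688 -0.155       0.1039398 ]
(640, 527) [ 0.63426427 -0.145       0.06858426]
(640, 527) [ 0.60501055 -0.155       0.04333756]
[394 126]
```

View pics/m2.png

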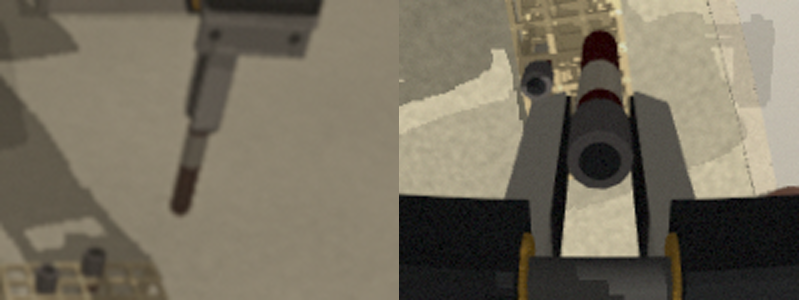

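Run:
```python
from h import *
from scipy.spatial.transform import Rotation as Ro
o=ctrl.get_obs();print(o["ee_pos"],o["eef_rot"],o["time_s"])
S=cam("scene");W=cam("wrist")
w=cv2.imread("pics/w4.png");hsv=w.astype(int)
m=((hsv[:,:,2]>hsv[:,:,1]*1.6+8)).astype(np.uint8); m[:, :235]=0;m[:,285:]=0;m[240:]=0
ys,xs=np.nonzero(m); print("red",xs.min(),xs.max(),ys.min(),ys.max())
lo=ys<=ys.min()+16; 
for r in range(ys.min(),ys.min()+16,2): print(r,xs[ys==r].min(),xs[ys==r].max(),end="; ")
for v in (ys.min()+7.5,ys.min()+8.5,ys.min()+9.5):
    p=onplane(W,((xs[lo].min()+xs[lo].max())/2,v),o["ee_pos"][2]-.0735,True); print("bottom c",p-o["ee_pos"])
p=onplane(W,(260.3,259.6),o["ee_pos"][2]+.0305,True); print("cap top",p-o["ee_pos"])
a,d=ray(S,(388.5,155.5)); z=o["ee_pos"][2]-.0735; print("scene bottom",a+d*(z-a[2])/d[2]-o["ee_pos"])
```

```text
[0.58244186 0.30391275 0.24199053] [ 3.13954258e+00 -9.62176068e-04  1.57137508e+00] 5.4
red 250 270 196 231
196 257 263; 198 254 265; 200 253 267; 202 252 268; 204 252 268; 206 252 268; 208 252 268; 210 252 268; bottom c [ 9.44832492e-04  6.21234965e-05 -7.35000000e-02]
bottom c [ 0.00094639 -0.00087994 -0.0735    ]
bottom c [ 0.00094794 -0.00182408 -0.0735    ]
cap top [0.00102915 0.00021557 0.0305    ]
scene bottom [ 0.0031082   0.00192578 -0.0735    ]
```

>>> move_arm:
  targets:
    - [-0.012,-0.001,0,0,0,0]
    - [-0.035,-0.003,0,0,0,0]
    - [-0.07,-0.006,0,0,0,0]
    - [-0.107,-0.009,0,0,0,0]
    - [-0.145,-0.013,0,0,0,0]

```text
time_s: 5.82
ee_pos: [0.5682, 0.1567, 0.2388]
eef_rot: [-3.139, 0.001, 1.572]
force: [1.8, -0.6, 1.1]
grip_width: 0.019
```

>>> move_arm:
  targets:
    - [-0.038,-0.0035,0,0,0,0]
    - [-0.076,-0.007,0,0,0,0]
    - [-0.114,-0.01,0,0,0,0]
    - [-0.152,-0.0135,0,0,0,0]
    - [-0.19,-0.017,0,0,0,0]

```text
time_s: 6.23
ee_pos: [0.551, -0.0336, 0.2392]
eef_rot: [-3.14, -0.0, 1.571]
force: [0.7, 0.4, 0.2]
grip_width: 0.0187
```

>>> move_arm:
  targets:
    - [-0.038,-0.003,0,0,0,0]
    - [-0.074,-0.006,0,0,0,0]
    - [-0.107,-0.009,0,0,0,0]
    - [-0.135,-0.0115,0,0,0,0]
    - [-0.154,-0.0125,0,0,0,0]

```text
time_s: 6.65
ee_pos: [0.5383, -0.1881, 0.239]
eef_rot: [-3.139, -0.001, 1.569]
force: [0.1, 0.5, -1.3]
grip_width: 0.0194
```

>>> move_arm:
  targets:
    - [-0.01,-0.001,0,0,0,0]
    - [-0.016,-0.0015,0,0,0,0]
    - [-0.02,-0.002,0.003,0,0,0]
    - [-0.023,-0.002,0.006,0,0,0]
    - [-0.025,-0.002,0.008,0,0,0]

```text
time_s: 7.07
ee_pos: [0.538, -0.2096, 0.2318]
eef_rot: [-3.141, -0.0, 1.572]
force: [0.4, -0.1, -0.6]
grip_width: 0.019
```

Run:
```python
from h import *
ctrl.camera("top")
o=ctrl.get_obs();print(o["ee_pos"],o["eef_rot"],o["time_s"],o["force"],o["grip_width"])
w=ctrl.camera("wrist")[:,:,::-1].copy(); cv2.imwrite("pics/w5.png",w)
cv2.imwrite("pics/w5c.png",cv2.resize(w[100:250,160:360],(800,600),interpolation=cv2.INTER_CUBIC))
W=cam("wrist");i,R,t=W
q=R@np.array([.5378,-.2104,.096])+t; r=np.arctan2(np.hypot(q[0],q[1]),q[2]); print(i["cx"]+i["fx"]*r*q[0]/np.hypot(q[0],q[1]),i["cy"]+i["fx"]*r*q[1]/np.hypot(q[0],q[1]))
```

```text
[ 0.53789154 -0.2098279   0.23144744] [-3.14053315e+00 -4.46692529e-04  1.57218324e+00] 7.1167 [-0.0327724   0.04336996 -1.15360623] 0.019142760645418592
259.3041342336062 186.6017536879318
```

View pics/w5c.png

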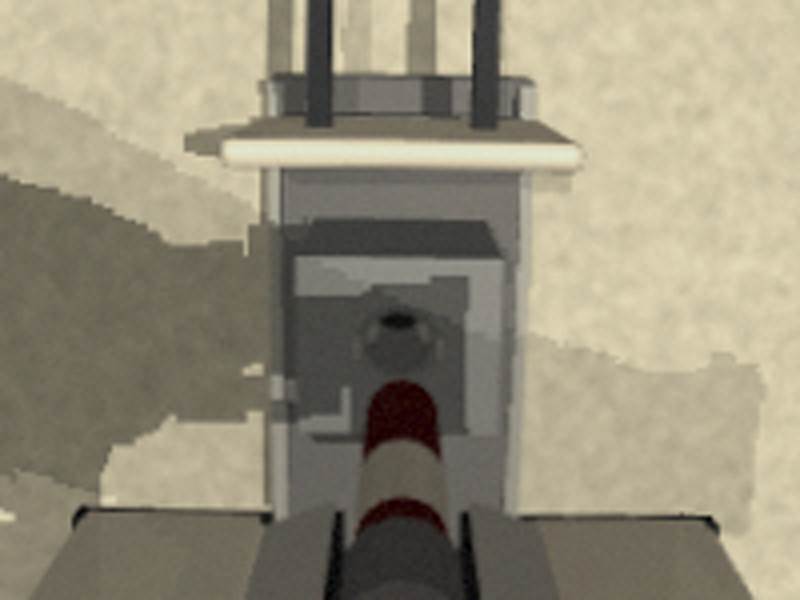

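>>> move_arm:
  targets:
    - [0,0,0.01,0,0,0]
    - [0,0,0.022,0,0,0]
    - [0,0,0.034,0,0,0]
    - [0,0,0.042,0,0,0]
    - [0,0,0.046,0,0,0]

```text
time_s: 7.58
ee_pos: [0.5376, -0.2098, 0.1847]
eef_rot: [-3.14, -0.001, 1.572]
force: [0.8, -0.2, -0.7]
grip_width: 0.019
```

>>> move_arm:
  targets:
    - [0,0,0,0,0,0]
    - [0,0,0,0,0,0]
    - [0,0,0,0,0,0]
    - [0,0,0,0,0,0]
    - [0,0,0,0,0,0]

```text
time_s: 8.0
ee_pos: [0.5382, -0.2103, 0.1869]
eef_rot: [3.141, 0.0, 1.571]
force: [0.3, 0.9, 0.2]
grip_width: 0.0188
```

Run:
```python
from h import *
o=ctrl.get_obs();print(o["ee_pos"],o["eef_rot"],o["time_s"],o["force"],o["grip_width"])
w=ctrl.camera("wrist")[:,:,::-1].copy(); cv2.imwrite("pics/w6.png",w)
s=ctrl.camera("scene")[:,:,::-1].copy(); cv2.imwrite("pics/s6.png",s)
a=cv2.resize(w[150:250,210:310],(400,400),interpolation=cv2.INTER_CUBIC);b=cv2.resize(s[110:190,140:220],(400,400),interpolation=cv2.INTER_CUBIC)
cv2.imwrite("pics/m6.png",np.hstack([a,b]))
W=cam("wrist");i,R,t=W
for p in ([.5378,-.2104,.096],o["ee_pos"]-[0,0,.0735]):
  q=R@np.array(p)+t; r=np.arctan2(np.hypot(q[0],q[1]),q[2]); u=np.array([i["cx"]+i["fx"]*r*q[0]/np.hypot(q[0],q[1]),i["cy"]+i["fx"]*r*q[1]/np.hypot(q[0],q[1])]);print(u,(u-[210,150])*4)
```

```text
[ 0.53815417 -0.21030464  0.18689434] [3.14090144e+00 2.97835279e-04 1.57135575e+00] 8.0 [0.27212446 0.94997464 0.22603787] 0.018803531074749753
[258.8616428  198.00716999] [195.44657121 192.02867997]
[259.16984582 203.58040688] [196.67938329 214.32162752]
```

View pics/m6.png

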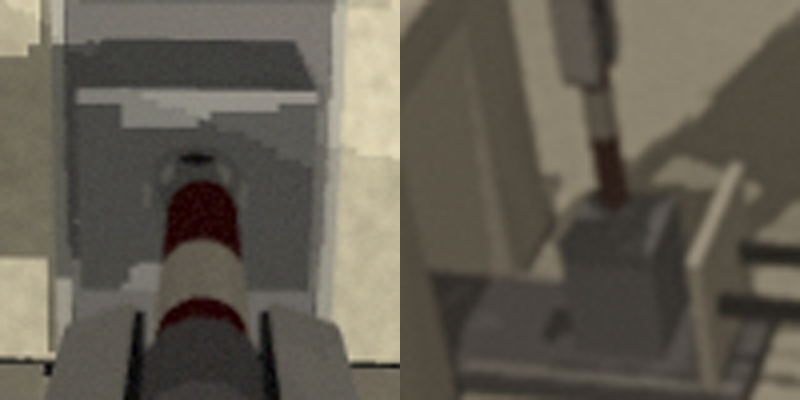

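>>> move_arm:
  targets:
    - [0,-0.001,0.004,0,0,0]
    - [0,-0.001,0.009,0,0,0]
    - [0,-0.001,0.014,0,0,0]
    - [0,-0.001,0.018,0,0,0]
    - [0,-0.001,0.02,0,0,0]

```text
time_s: 8.52
ee_pos: [0.5368, -0.2101, 0.1655]
eef_rot: [-3.141, -0.0, 1.571]
force: [-0.6, 0.2, 0.5]
grip_width: 0.0187
```

Run:
```python
from h import *
o=ctrl.get_obs();print(o["ee_pos"],o["eef_rot"],o["time_s"],o["force"],o["moment"],o["grip_width"])
```

```text
[ 0.53675548 -0.21011729  0.16545798] [-3.14058916e+00 -4.72036942e-04  1.57137358e+00] 8.5167 [-0.64284444  0.22560785  0.51984896] [-0.07116867 -0.05340121 -0.01650904] 0.018695223208122953
```

>>> move_arm:
  targets:
    - [0,0,0.004,0,0,0]
    - [0,0,0.008,0,0,0]
    - [0,0,0.012,0,0,0]
    - [0,0,0.015,0,0,0]
    - [0,0,0.017,0,0,0]

```text
time_s: 8.93
ee_pos: [0.5372, -0.2104, 0.1497]
eef_rot: [3.141, 0.001, 1.571]
force: [-0.9, -0.1, 3.6]
grip_width: 0.0186
```

>>> move_arm:
  targets:
    - [0,0,0.0005,0,0,0]
    - [0,0,0.001,0,0,0]
    - [0,0,0.0015,0,0,0]
    - [0,0,0.002,0,0,0]
    - [0,0,0.0025,0,0,0]

```text
time_s: 9.35
ee_pos: [0.537, -0.2102, 0.147]
eef_rot: [3.141, 0.0, 1.571]
force: [0.3, -0.7, 2.8]
grip_width: 0.0191
```

>>> move_arm:
  targets:
    - [0,0,0.0006,0,0,0]
    - [0,0,0.0012,0,0,0]
    - [0,0,0.0018,0,0,0]
    - [0,0,0.0024,0,0,0]
    - [0,0,0.003,0,0,0]

```text
time_s: 9.77
ee_pos: [0.537, -0.2102, 0.1438]
eef_rot: [-3.141, -0.0, 1.571]
force: [0.1, 0.4, 1.4]
grip_width: 0.0192
```

>>> move_arm:
  targets:
    - [0,0,0.0005,0,0,0]
    - [0,0,0.001,0,0,0]
    - [0,0,0.0015,0,0,0]
    - [0,0,0.002,0,0,0]
    - [0,0,0.002,0,0,0]

```text
time_s: 10.18
ee_pos: [0.537, -0.2102, 0.1418]
eef_rot: [-3.141, -0.0, 1.571]
force: [-1.1, -0.1, 0.7]
grip_width: 0.0187
```

Run:
```python
from h import *
o=ctrl.get_obs();print(o["ee_pos"],o["eef_rot"],o["time_s"],o["force"],o["moment"],o["grip_width"])
```

```text
[ 0.53696731 -0.21023257  0.14182987] [-3.14146772e+00 -3.78967562e-05  1.57135626e+00] 10.1833 [-1.08090779 -0.07315172  0.73937656] [-0.059639   -0.06165421 -0.00324481] 0.01874937439329676
```

```bash
cat > slip.py <<'E'
from h import *
import sys
a=cv2.imread("pics/w6.png"); b=ctrl.camera("wrist")[:,:,::-1].copy(); cv2.imwrite(sys.argv[1],b)
x0,x1,y0,y1=238,282,236,282
R=cv2.matchTemplate(b[y0-20:y1+20,x0-8:x1+8],a[y0:y1,x0:x1],cv2.TM_CCOEFF_NORMED)
_,v,_,p=cv2.minMaxLoc(R); print("score",v,"shift",p[0]-8,p[1]-20)
def redend(im):
    m=(im[:,:,2]>im[:,:,1].astype(int)*1.6+8); c=[np.nonzero(m[:236,k])[0] for k in range(256,266)]
    return [ (r.min(),r.max()) for r in c if len(r)]
print(redend(a)[:3],redend(b)[:3]); o=ctrl.get_obs();print(o["ee_pos"],o["time_s"],o["force"])
E
python3 slip.py pics/w7.png
```

```text
score 0.9602044224739075 shift 0 0
[(np.int64(197), np.int64(228)), (np.int64(196), np.int64(228)), (np.int64(196), np.int64(228))] [(np.int64(204), np.int64(228)), (np.int64(204), np.int64(228)), (np.int64(203), np.int64(228))]
[ 0.53693825 -0.21019482  0.14179323] 10.2333 [0.34696355 0.0294917  0.97559558]
```

>>> move_arm:
  targets:
    - [0,0,0.0004,0,0,0]
    - [0,0,0.0008,0,0,0]
    - [0,0,0.0012,0,0,0]
    - [0,0,0.0016,0,0,0]
    - [0,0,0.002,0,0,0]

```text
time_s: 10.65
ee_pos: [0.5369, -0.2102, 0.1397]
eef_rot: [-3.141, -0.0, 1.571]
force: [-0.4, 0.6, 1.8]
grip_width: 0.0189
```

>>> move_arm:
  targets:
    - [0,0,0.0004,0,0,0]
    - [0,0,0.0008,0,0,0]
    - [0,0,0.0012,0,0,0]
    - [0,0,0.0016,0,0,0]
    - [0,0,0.002,0,0,0]

```text
time_s: 11.07
ee_pos: [0.5371, -0.2103, 0.1381]
eef_rot: [3.141, 0.0, 1.571]
force: [-1.4, 0.2, 5.1]
grip_width: 0.019
```

```bash
python3 slip.py pics/w8.png
```

```text
score 0.950265645980835 shift 0 0
[(np.int64(197), np.int64(228)), (np.int64(196), np.int64(228)), (np.int64(196), np.int64(228))] [(np.int64(206), np.int64(228)), (np.int64(205), np.int64(228)), (np.int64(205), np.int64(228))]
[ 0.53707665 -0.21028153  0.13803339] 11.1167 [-0.50313457  0.19693652  3.07538696]
```

>>> move_arm:
  targets:
    - [0,0,0.0003,0,0,0]
    - [0,0,0.0006,0,0,0]
    - [0,0,0.0009,0,0,0]
    - [0,0,0.0012,0,0,0]
    - [0,0,0.0015,0,0,0]

```text
time_s: 11.53
ee_pos: [0.5369, -0.2102, 0.1362]
eef_rot: [-3.141, -0.0, 1.571]
force: [-0.6, 0.1, 2.2]
grip_width: 0.0189
```

>>> move_arm:
  targets:
    - [0,0,0.0004,0,0,0]
    - [0,0,0.0008,0,0,0]
    - [0,0,0.0012,0,0,0]
    - [0,0,0.0016,0,0,0]
    - [0,0,0.002,0,0,0]

```text
time_s: 11.95
ee_pos: [0.537, -0.2102, 0.1345]
eef_rot: [3.141, 0.0, 1.571]
force: [-0.9, -0.6, 3.5]
grip_width: 0.0189
```

>>> move_arm:
  targets:
    - [0,0,0.0004,0,0,0]
    - [0,0,0.0008,0,0,0]
    - [0,0,0.0012,0,0,0]
    - [0,0,0.0016,0,0,0]
    - [0,0,0.002,0,0,0]

```text
time_s: 12.37
ee_pos: [0.537, -0.2103, 0.1325]
eef_rot: [3.141, 0.0, 1.571]
force: [-0.4, 0.1, 1.7]
grip_width: 0.0189
```

>>> move_arm:
  targets:
    - [0,0,0.0004,0,0,0]
    - [0,0,0.0008,0,0,0]
    - [0,0,0.0012,0,0,0]
    - [0,0,0.0016,0,0,0]
    - [0,0,0.002,0,0,0]

```text
time_s: 12.78
ee_pos: [0.537, -0.2102, 0.1303]
eef_rot: [-3.141, -0.0, 1.571]
force: [0.1, 0.5, 2.3]
grip_width: 0.0189
```

>>> move_arm:
  targets:
    - [0,0,0.0004,0,0,0]
    - [0,0,0.0008,0,0,0]
    - [0,0,0.0012,0,0,0]
    - [0,0,0.0016,0,0,0]
    - [0,0,0.002,0,0,0]

```text
time_s: 13.2
ee_pos: [0.5371, -0.2103, 0.1286]
eef_rot: [3.141, 0.0, 1.571]
force: [-1.2, -0.3, 7.0]
grip_width: 0.019
```

```bash
python3 slip.py pics/w9.png
```

```text
score 0.8963217735290527 shift 0 0
[(np.int64(197), np.int64(228)), (np.int64(196), np.int64(228)), (np.int64(196), np.int64(228))] [(np.int64(209), np.int64(228)), (np.int64(209), np.int64(228)), (np.int64(225), np.int64(228))]
[ 0.53699321 -0.2102425   0.12838506] 13.25 [-0.86561618  0.16489559  0.68950894]
```

>>> move_arm:
  targets:
    - [0,0,0.0002,0,0,0]
    - [0,0,0.0004,0,0,0]
    - [0,0,0.0006,0,0,0]
    - [0,0,0.0008,0,0,0]
    - [0,0,0.001,0,0,0]

```text
time_s: 13.67
ee_pos: [0.5369, -0.2102, 0.1272]
eef_rot: [-3.141, -0.0, 1.571]
force: [-0.8, 0.2, 2.2]
grip_width: 0.0187
```

>>> move_arm:
  targets:
    - [0,0,0.0004,0,0,0]
    - [0,0,0.0008,0,0,0]
    - [0,0,0.0012,0,0,0]
    - [0,0,0.0016,0,0,0]
    - [0,0,0.002,0,0,0]

```text
time_s: 14.08
ee_pos: [0.537, -0.2102, 0.1255]
eef_rot: [3.142, 0.0, 1.571]
force: [-1.0, -0.8, 3.8]
grip_width: 0.0187
```

>>> move_arm:
  targets:
    - [0,0,0.0004,0,0,0]
    - [0,0,0.0008,0,0,0]
    - [0,0,0.0012,0,0,0]
    - [0,0,0.0016,0,0,0]
    - [0,0,0.002,0,0,0]

```text
time_s: 14.5
ee_pos: [0.5371, -0.2103, 0.1236]
eef_rot: [3.141, 0.0, 1.571]
force: [-0.4, 0.2, 4.7]
grip_width: 0.0187
```

>>> move_arm:
  targets:
    - [0,0,0.0004,0,0,0]
    - [0,0,0.0008,0,0,0]
    - [0,0,0.0012,0,0,0]
    - [0,0,0.0016,0,0,0]
    - [0,0,0.002,0,0,0]

```text
time_s: 14.92
ee_pos: [0.537, -0.2102, 0.1213]
eef_rot: [-3.142, -0.0, 1.571]
force: [-0.4, -0.6, 3.2]
grip_width: 0.019
```

>>> move_arm:
  targets:
    - [0,0,0.0004,0,0,0]
    - [0,0,0.0008,0,0,0]
    - [0,0,0.0012,0,0,0]
    - [0,0,0.0016,0,0,0]
    - [0,0,0.002,0,0,0]

```text
time_s: 15.33
ee_pos: [0.5374, -0.2104, 0.1204]
eef_rot: [3.14, 0.001, 1.571]
force: [-1.9, 0.3, 13.7]
grip_width: 0.0192
```

```bash
python3 slip.py pics/w10.png; python3 -c "
from h import *
ctrl.camera('top');o=ctrl.get_obs();print(o['ee_pos'],o['time_s'],o['force'],o['eef_rot'])"
```

```text
score 0.8569934368133545 shift 0 0
[(np.int64(197), np.int64(228)), (np.int64(196), np.int64(228)), (np.int64(196), np.int64(228))] [(np.int64(225), np.int64(228)), (np.int64(225), np.int64(228)), (np.int64(225), np.int64(228))]
[ 0.53734502 -0.21047829  0.12039179] 15.3833 [-2.30030633 -0.48396702  9.09880733]
[ 0.53736054 -0.21045859  0.12040138] 15.4333 [-1.71529809 -0.56452228 10.38252047] [3.14030380e+00 7.64403948e-04 1.57142496e+00]
```

>>> move_arm:
  targets:
    - [0,0,0.0001,0,0,0]
    - [0,0,0.0002,0,0,0]
    - [0,0,0.0002,0,0,0]
    - [0,0,0.0002,0,0,0]
    - [0,0,0.0002,0,0,0]

```text
time_s: 15.85
ee_pos: [0.5374, -0.2105, 0.1203]
eef_rot: [3.14, 0.001, 1.571]
force: [-2.2, -0.6, 11.3]
grip_width: 0.0189
```

>>> move_arm:
  targets:
    - [0,0,-0.0002,0,0,0]
    - [0,0,-0.0004,0,0,0]
    - [0,0,-0.0006,0,0,0]
    - [0,0,-0.0008,0,0,0]
    - [0,0,-0.0009,0,0,0]

```text
time_s: 16.27
ee_pos: [0.5372, -0.2103, 0.1208]
eef_rot: [3.141, 0.0, 1.571]
force: [-1.5, 0.7, 7.9]
grip_width: 0.0191
```

>>> move_arm:
  targets:
    - [0,0,0,0,0,0]
    - [0,0,0,0,0,0]
    - [0,0,0,0,0,0]
    - [0,0,0,0,0,0]
    - [0,0,0,0,0,0]
  fingers: 0

```text
time_s: 16.68
ee_pos: [0.5369, -0.2102, 0.1199]
eef_rot: [-3.141, -0.0, 1.571]
force: [0.3, 0.0, -0.3]
grip_width: 0.0464
```

```bash
python3 slip.py pics/w11.png; python3 -c "
from h import *
o=ctrl.get_obs();print(o['grip_width'],o['ee_pos'],o['eef_rot'])"
```

```text
score 0.1576465368270874 shift 2 2
[(np.int64(197), np.int64(228)), (np.int64(196), np.int64(228)), (np.int64(196), np.int64(228))] [(np.int64(226), np.int64(229)), (np.int64(226), np.int64(229)), (np.int64(226), np.int64(229))]
[ 0.53693989 -0.21016816  0.11995037] 16.7333 [-0.07517815 -1.1599087   0.55477505]
0.046764298229672555 [ 0.53693989 -0.21016816  0.11995037] [-3.14130582e+00 -1.78233787e-04  1.57142478e+00]
```

>>> move_arm:
  targets:
    - [0,0,-0.01,0,0,0]
    - [0,0,-0.03,0,0,0]
    - [0,0,-0.06,0,0,0]
    - [0,0,-0.09,0,0,0]
    - [0,0,-0.11,0,0,0]

```text
time_s: 17.15
ee_pos: [0.5374, -0.2104, 0.2339]
eef_rot: [3.139, 0.001, 1.571]
force: [0.4, -0.3, 0.6]
grip_width: 0.0472
```

>>> move_arm:
  targets:
    - [0.02,0,0,0,0,0]
    - [0.055,0,0,0,0,0]
    - [0.095,0,0,0,0,0]
    - [0.13,0,0,0,0,0]
    - [0.15,0.001,0,0,0,0]
  fingers: -1

```text
time_s: 17.57
ee_pos: [0.5376, -0.0573, 0.2312]
eef_rot: [3.141, -0.0, 1.573]
force: [-0.1, 0.0, -0.6]
grip_width: 0.0171
```

Run:
```python
from h import *
o=ctrl.get_obs();print(o["ee_pos"],o["eef_rot"],o["time_s"],o["force"],o["grip_width"])
t=ctrl.camera("top")[:,:,::-1].copy();s=ctrl.camera("scene")[:,:,::-1].copy()
cv2.imwrite("pics/t12.png",t)
a=cv2.resize(t[210:285,290:390],(400,300),interpolation=cv2.INTER_CUBIC);b=cv2.resize(s[110:185,140:240],(400,300),interpolation=cv2.INTER_CUBIC)
cv2.imwrite("pics/m12.png",np.hstack([a,b]))
S=cam("scene");T=cam("top")
for p in ([.5378,-.2104,.096],[.5378,-.2104,.151]): print((proj(S,p)-[140,110])*4,(proj(T,p)-[290,210])*4)
```

```text
[ 0.53758868 -0.05726309  0.23119297] [ 3.14073931e+00 -2.69595337e-04  1.57290336e+00] 17.5667 [-0.11323478  0.02234041 -0.63047926] 0.01707829449693535
[173.95171607 174.70029824] [258.77303828 153.32807955]
[162.86645735 104.85875718] [291.55808949 159.03048922]
```

View pics/m12.png

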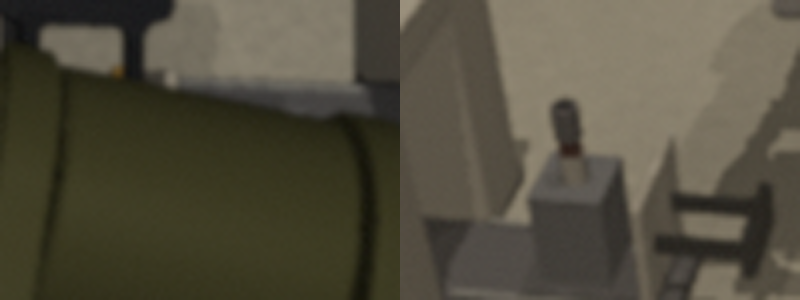

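>>> move_arm:
  targets:
    - [0.006,0,0.015,0,0,0]
    - [0.012,0,0.04,0,0,0]
    - [0.014,0,0.07,0,0,0]
    - [0.014,0,0.1,0,0,0]
    - [0.014,0,0.125,0,0,0.003]

```text
time_s: 18.08
ee_pos: [0.5376, -0.047, 0.1038]
eef_rot: [-3.141, 0.0, 1.569]
force: [-0.3, -0.5, -0.3]
grip_width: 0.0006
```

>>> move_arm:
  targets:
    - [0,0,0.018,0,0,0]
    - [0,0,0.032,0,0,0]
    - [0,0,0.042,0,0,0]
    - [0,0,0.048,0,0,0]
    - [0,0,0.05,0,0,0]

```text
time_s: 18.5
ee_pos: [0.5379, -0.0467, 0.0548]
eef_rot: [-3.141, -0.0, 1.569]
force: [-0.3, 0.1, -0.7]
grip_width: 0.0009
```

>>> move_arm:
  targets:
    - [-0.002,0,0,0,0,0]
    - [-0.006,0,0,0,0,0]
    - [-0.011,0,0,0,0,0]
    - [-0.014,0,0,0,0,0]
    - [-0.015,0,0,0,0,0]

```text
time_s: 18.92
ee_pos: [0.5381, -0.0619, 0.0556]
eef_rot: [3.141, 0.0, 1.569]
force: [0.2, 0.2, -0.7]
grip_width: 0.0007
```

>>> move_arm:
  targets:
    - [-0.003,0,0,0,0,0]
    - [-0.006,0,0,0,0,0]
    - [-0.008,0,0,0,0,0]
    - [-0.01,0,0,0,0,0]
    - [-0.012,0,0,0,0,0]

```text
time_s: 19.33
ee_pos: [0.5379, -0.0732, 0.0551]
eef_rot: [-3.142, -0.0, 1.57]
force: [-1.1, 3.9, 0.0]
grip_width: 0.0004
```

>>> move_arm:
  targets:
    - [-0.001,0,0,0,0,0]
    - [-0.003,0,0,0,0,0]
    - [-0.005,0,0,0,0,0]
    - [-0.007,0,0,0,0,0]
    - [-0.01,0,0,0,0,0]

```text
time_s: 19.75
ee_pos: [0.5378, -0.0832, 0.0551]
eef_rot: [-3.141, -0.0, 1.57]
force: [-2.0, 3.8, 2.5]
grip_width: 0.0006
```

>>> move_arm:
  targets:
    - [-0.004,0,0,0,0,0]
    - [-0.009,0,0,0,0,0]
    - [-0.015,0,0,0,0,0]
    - [-0.021,0,0,0,0,0]
    - [-0.027,0,0,0,0,0]

```text
time_s: 20.17
ee_pos: [0.5377, -0.1109, 0.055]
eef_rot: [-3.141, -0.0, 1.57]
force: [-2.4, 3.4, 1.0]
grip_width: 0.0003
```

>>> move_arm:
  targets:
    - [-0.006,0,0,0,0,0]
    - [-0.012,0,0,0,0,0]
    - [-0.018,0,0,0,0,0]
    - [-0.024,0,0,0,0,0]
    - [-0.03,0,0,0,0,0]

```text
time_s: 20.58
ee_pos: [0.5377, -0.1408, 0.055]
eef_rot: [-3.141, -0.0, 1.57]
force: [-3.3, 4.4, -0.2]
grip_width: 0.0001
```

>>> move_arm:
  targets:
    - [-0.006,0,0,0,0,0]
    - [-0.012,0,0,0,0,0]
    - [-0.018,0,0,0,0,0]
    - [-0.023,0,0,0,0,0]
    - [-0.027,0,0,0,0,0]

```text
time_s: 21.0
ee_pos: [0.5378, -0.1679, 0.0551]
eef_rot: [-3.142, 0.0, 1.57]
force: [-2.4, 3.0, -0.6]
grip_width: 0.0001
```

>>> move_arm:
  targets:
    - [-0.004,0,0,0,0,0]
    - [-0.008,0,0,0,0,0]
    - [-0.012,0,0,0,0,0]
    - [-0.016,0,0,0,0,0]
    - [-0.02,0,0,0,0,0]

```text
time_s: 21.42
ee_pos: [0.5378, -0.1876, 0.0551]
eef_rot: [-3.142, 0.0, 1.57]
force: [-2.7, 2.9, 0.0]
grip_width: 0.0004
```

>>> move_arm:
  targets:
    - [-0.002,0,0,0,0,0]
    - [-0.004,0,0,0,0,0]
    - [-0.006,0,0,0,0,0]
    - [-0.0075,0,0,0,0,0]
    - [-0.009,0,0,0,0,0]

```text
time_s: 21.83
ee_pos: [0.5378, -0.1963, 0.0552]
eef_rot: [3.142, 0.0, 1.57]
force: [-2.5, 3.9, -0.4]
grip_width: 0.0006
```

>>> move_arm:
  targets:
    - [-0.001,0,0,0,0,0]
    - [-0.002,0,0,0,0,0]
    - [-0.003,0,0,0,0,0]
    - [-0.004,0,0,0,0,0]
    - [-0.005,0,0,0,0,0]

```text
time_s: 22.25
ee_pos: [0.5377, -0.2013, 0.0551]
eef_rot: [-3.142, -0.0, 1.57]
force: [-2.8, 3.5, 0.2]
grip_width: 0.0006
```

>>> move_arm:
  targets:
    - [-0.0007,0,0,0,0,0]
    - [-0.0014,0,0,0,0,0]
    - [-0.0021,0,0,0,0,0]
    - [-0.0028,0,0,0,0,0]
    - [-0.0035,0,0,0,0,0]

```text
time_s: 22.67
ee_pos: [0.5378, -0.2048, 0.0552]
eef_rot: [-3.142, -0.0, 1.57]
force: [-2.3, 4.0, -0.2]
grip_width: 0.0004
```

>>> move_arm:
  targets:
    - [-0.0006,0,0,0,0,0]
    - [-0.0012,0,0,0,0,0]
    - [-0.0018,0,0,0,0,0]
    - [-0.0024,0,0,0,0,0]
    - [-0.003,0,0,0,0,0]

```text
time_s: 23.08
ee_pos: [0.5378, -0.2078, 0.0552]
eef_rot: [-3.142, 0.0, 1.57]
force: [-2.6, 3.1, -0.2]
grip_width: 0.0003
```

>>> move_arm:
  targets:
    - [-0.0004,0,0,0,0,0]
    - [-0.0008,0,0,0,0,0]
    - [-0.0012,0,0,0,0,0]
    - [-0.0016,0,0,0,0,0]
    - [-0.002,0,0,0,0,0]

```text
time_s: 23.5
ee_pos: [0.5378, -0.2098, 0.0552]
eef_rot: [3.142, 0.0, 1.57]
force: [-1.9, 3.1, 0.9]
grip_width: 0.0003
```

>>> move_arm:
  targets:
    - [-0.0003,0,0,0,0,0]
    - [-0.0006,0,0,0,0,0]
    - [-0.0009,0,0,0,0,0]
    - [-0.0012,0,0,0,0,0]
    - [-0.0015,0,0,0,0,0]

```text
time_s: 23.92
ee_pos: [0.5377, -0.2105, 0.0551]
eef_rot: [-3.141, -0.001, 1.57]
force: [-2.4, 9.8, 2.9]
grip_width: 0.0003
```

>>> move_arm:
  targets:
    - [-0.0002,0,0,0,0,0]
    - [-0.0002,0,0,0,0,0]
    - [-0.0002,0,0,0,0,0]
    - [-0.0002,0,0,0,0,0]
    - [-0.0002,0,0,0,0,0]

```text
time_s: 24.33
ee_pos: [0.5377, -0.2106, 0.0552]
eef_rot: [-3.141, -0.001, 1.57]
force: [-2.4, 10.1, 1.4]
grip_width: 0.0003
```

>>> move_arm:
  targets:
    - [0.002,0,0,0,0,0]
    - [0.008,0,0,0,0,0]
    - [0.02,0,0,0,0,0]
    - [0.04,0,0,0,0,0]
    - [0.055,0,-0.005,0,0,0]

```text
time_s: 24.75
ee_pos: [0.5374, -0.1548, 0.0595]
eef_rot: [-3.141, -0.0, 1.57]
force: [1.0, 0.3, 0.6]
grip_width: 0.0002
```

>>> move_arm:
  targets:
    - [0.02,0,-0.02,0,0,0]
    - [0.05,0,-0.05,0,0,0]
    - [0.085,0,-0.075,0,0,0]
    - [0.115,0,-0.095,0,0,0]
    - [0.13,0,-0.1,0,0,0]

```text
time_s: 25.17
ee_pos: [0.5389, -0.023, 0.164]
eef_rot: [3.136, 0.0, 1.572]
force: [1.3, -0.6, 0.1]
grip_width: 0.0003
```

>>> move_arm:
  targets:
    - [0,0,0,0,0,0]
    - [0,0,0,0,0,0]
    - [0,0,0,0,0,0]
    - [0,0,0,0,0,0]
    - [0,0,0,0,0,0]

```text
time_s: 25.58
ee_pos: [0.5377, -0.0273, 0.1594]
eef_rot: [-3.14, -0.0, 1.568]
force: [-0.4, -0.5, 0.6]
grip_width: 0.0005
```

Run:
```python
from h import *
o=ctrl.get_obs();print(o["ee_pos"],o["time_s"],o["force"])
t=ctrl.camera("top")[:,:,::-1].copy();s=ctrl.camera("scene")[:,:,::-1].copy()
a=cv2.resize(t[190:290,310:443],(400,300),interpolation=cv2.INTER_CUBIC);b=cv2.resize(s[100:200,110:243],(400,300),interpolation=cv2.INTER_CUBIC)
cv2.imwrite("pics/m13.png",np.vstack([np.hstack([a,b]),cv2.resize(s[150:270,200:400],(800,300))[:, :]]))
S=cam("scene");T=cam("top")
for p in ([.5378,-.3484,.151],[.5378,-.3484,.096],[.5378,-.2185,.082]): print(((proj(T,p)-[310,190])*3).round(),((proj(S,p)-[110,100])*3+[400,0]).round())
```

```text
[ 0.53770455 -0.02730173  0.1594358 ] 25.5833 [-0.40816919 -0.53837185  0.62466302]
[353. 185.] [459.  98.]
[315. 180.] [472. 150.]
[139. 174.] [614. 173.]
```

View pics/m13.png

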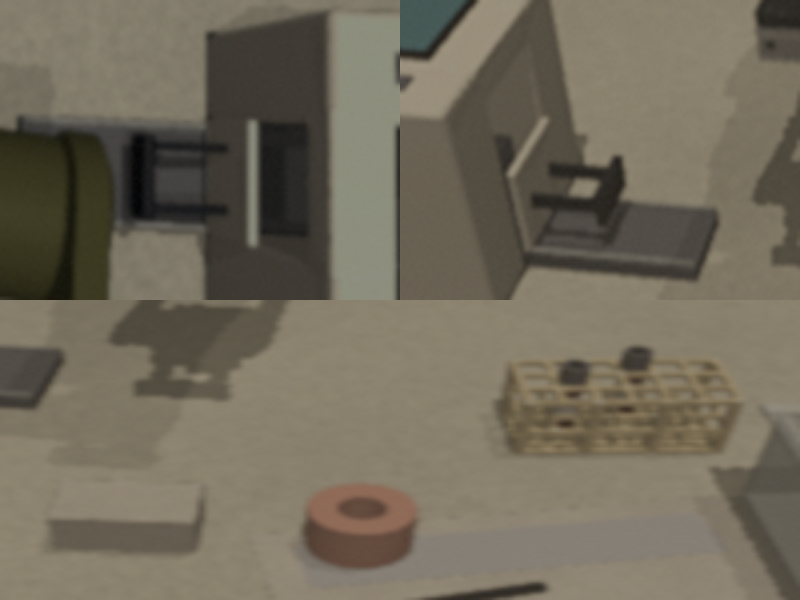

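```bash
python3 -c "
from station import ctrl
print(ctrl.hand_in())"
```

```text
the job is handed in; nothing more can be done
None
```

I took the long tube from the rack, pressed it into the pocket until it bottomed out, slid the carriage home and let go. The job is handed in, at about 25.7 s of the 54 s allowed.

- **Pressing in:** The tube stopped about 57 mm below the mouth. The wrist force stayed at 10–11 N and pressing a little further moved nothing, while on the way down the force had always dropped back. I took that as the hard stop; the highest wrist reading was 13.7 N. After I let go, the scene picture showed the cap top within 2 pixels (of a 4× enlargement) of where it should be.
- **Carriage:** It took 3–4 N to push and met a firm stop at about 10 N after roughly 138 mm. The last top and scene pictures show the pull plate where home should be and the end plate at the housing.
- **At the end:** The arm was well clear and touching nothing. The short tubes, roll and carton looked untouched in the last scene picture.

**Checks that disagreed or could not be made:**
- The clips' drag mostly read 1–5 N, below the stated 5–10 N. The cap had not slipped in the fingers.
- From a distance the wrist camera read 3–5 mm off in y against the top camera, so I used the top and scene positions and checked from near.
- Once the carriage is home the tube is hidden inside the reader, so its uprightness and the rest position were not seen there. They rest on the press and on the carriage moving smoothly.
- I viewed 12 pictures, two over the budget of 10.

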